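# Push the soap dish back through the gap between the bin and the glass jar

### The arm

A 7-joint arm with a two-finger parallel gripper is mounted at the origin on the work surface. World frame = base frame: x ahead of the robot, y to its left, z up, the work surface at z = 0. Lengths are in m, angles in rad, forces in N, time in s.
With the tool pointing down it reaches from about 0.35 to 0.9 m from the base axis. Payload 7.2 kg.
Tool frame: the origin (TCP) lies at the very end of the fingers, on their centre line; the grasp point (between the pads) lies 19 mm behind it; z points along the fingers, y is the line along which they close (so a half turn about z gives the same grasp; the last joint's range is limited). The gripper opens to 85 mm and grips with 20 to 120 N. Pads are 22 mm wide; open, the fingers measure 114 mm over their backs; the gripper's body (76 mm by 85 mm) begins 54 mm behind the grasp point. The pads swing forward as they close: fully open they stand 13 mm farther back than shut.
Start: joints at [1.058, 0.411, -0.013, 1.596, 0.006, 1.134, -0.082], TCP at [0.269, -0.564, 0.231] pointing down, gripper open.
Joint ranges: [-2.95, 2.95], [-0.29, 1.99], [-1.47, 1.44], [0.14, 2.54], [-1.03, 4.17], [0.13, 1.85], [-2.86, 2.86]. Speed limits (rad/s): [2.39, 2.39, 3.01, 3.01, 3.14, 3.14, 3.14].

### API

Orientations are given as a unit quaternion [w, x, y, z].
In Python, from plant import observe, read_camera, camera_info, r gives the robot as it stands.
- The arm moves only by the tool apply_moves, never from a script. Its argument "series" is a list of rows, each an object of numbers: "jaw": the finger opening in m, from 0 to 0.0854; "tx", "ty", "tz": the shift along the tool's x, y, z in m; "rx", "ry", "rz": the turn, a rotation vector about the tool's x, y, z in rad. In form: [{"jaw": .., "tx": .., "ty": .., "tz": .., "rx": .., "ry": .., "rz": ..}, ...]. A call has 1 to 10 rows; each row shifts and turns the commanded pose from where the row before left it, along the tool's axes as they then stand; what a row does not reach is not made up. A row lasts 1/12 s, in which the tool goes at most 41.7 mm and 7.16 degrees, less where a joint would pass 70% of its speed; a pose out of reach is approached as far as the arm can. A call is refused whole if a number of a shift passes 0.0417 or a number of a turn 0.125, either way. A call with a gripper value outside its range is refused whole. The fingers move at their own pace and stop on an object; "force" is the grip in N (left out, the last holds). Time passes only in rows, so rows that do not move let the fingers close. It gives the time, the measured TCP pose, the force, the opening and the grip force at its end, in the units of the state.
- observe(): the state, without advancing time (a new reading comes with each control period).
- read_camera(name): name is "side" or "top"; returns (picture, depth): 420x560x3 uint8, red, green, blue; 420x560 float32, m along the optical axis (not along the pixel's ray), 0 where there is no reading.
- camera_info(name): a dict with "vfov" (degrees; the focal length in pixels is half the picture's height over the tangent of half this angle, whatever the lens; pixels are square), "cx", "cy" (the principal point, pixels), "world_to_cam" (4x4, takes a point from world to camera coordinates). Camera axes: x right, y down, z forward; pixel columns grow to the right and rows downward; lengths in m; the calibration is good to about 2 mm. A picture is of the moment at which its call begins. camera_info takes no time and is no camera call.
- r.sign_off(): hands the job in; it is judged then, once.
The state is a dict: "clock": time; "qpos": joint angles; "dq": joint speeds; "tau": joint torques, N m; "position": TCP position; "ee_rot": TCP orientation; "contact_force": force on the tool from outside, world axes, zero at the start; "torque": the same for the moment, N m; "gripper_width": opening from 0.0 (shut) to 1.0 (fully open); "grip_force": force on a finger pad.
Only numpy, scipy, OpenCV 4.12 (cv2) and the standard library are available. Lean on these libraries where they do the work, as an engineer would, in place of code of your own. Each camera call takes 0.05 s, during which the arm holds its last target. There are 200 camera calls.

### The job

Put the soap dish back in its place at the back of the shelf: with the fingertips, push it along the board, soap and all, through the narrow gap between the low translucent bin and the small glass jar, until its far long side rests flat against the low tiled ledge behind them, straight behind the gap. Slide it all the way without lifting it or tipping the soap out, ease it through without ramming it or the fingers hard into the bin or the jar, and leave everything else on the shelf where it is. Finish with the hand clear of everything.

Things in the scene. Friction and masses are not known exactly. Their poses are not given: they have to be found in the camera images.
- dish: White ceramic soap dish, open rounded rectangle 75 (its x) x 115 (its y) x 24 mm high; plan corners of 20 mm radius, wall 6 mm, upright sides beginning 3 mm above the board. About 0.3 kg, slides on the pine. Origin: centre of its underside, z up, x towards its far long side (away from the robot). Starts loose in front of the gap, up to 70 mm off its line and turned up to 25 degrees.
- dish_far (a point): Middle of the outer face of the dish's far long side (dish x +37.5 mm, 12 mm above the underside): the side that ends against the ledge.
- soap: Cream bar of soap 46 x 74 x 20 mm, 0.09 kg, lying loose in the dish on its ribs, top 29 mm above the board; it can slide about 8 by 14 mm each way inside the rim. Origin at the centre of its underside.
- bin: Low translucent stacking bin full of soap bars, 90 mm (x) by 130 mm (y) by 62 mm high, flat upright sides, square corners; heavy, does not move. Origin: centre of its underside; always square to the shelf, x away from the robot. One side of the gap: left or right, it varies.
- jar: Small round glass jar with aluminium twist lid, full of screws, diameter 70 mm, 66 mm high, does not move. Origin: centre of its underside. Stands beside the bin, level with it in x to 6 mm. The gap between jar and bin is 122 to 124 mm wide, so the dish (115 mm) passes long side first with 7 to 9 mm to spare.
- ledge: Low ledge of white tiles along the back of the shelf, 45 mm high, 225 mm deep, 1.5 m long, fixed, with bin towers on it. Origin: foot of its face towards the robot; that face is the plane x = 0 of its frame, x pointing away from the robot, square to the bin. Stands 75 to 120 mm behind the bin's far side; straight behind the gap is empty.
- peg_front: Wooden clothes peg, 72 x 11 x 10 mm, lying on the board to the left of the dish. To be left alone.
- peg_back: The same, lying along y behind the left-hand one of bin and jar, by the ledge. To be left alone.
- tub: Round orange tub of clothes pegs, 136 mm across the rim, 105 mm high, to the right of the right-hand one of bin and jar. To be left alone.
- pail: Stainless steel pail with wire bail, 170 mm across the rim, 155 mm high, to the left of the left-hand one of bin and jar. To be left alone.
- brush: Wooden laundry scrubbing brush, 125 x 56 x 41 mm, bristles down, at the left. To be left alone.
- cup: Clear plastic dosing cup, 58 mm across, 42 mm high, behind the right-hand one of bin and jar, by the ledge. To be left alone.
- spray: White spray bottle, 76 mm across, 203 mm high, at the right. To be left alone.
Things that resemble listed ones, but are neither listed nor needed, are in the scene too. What is shaped like the dish but blue is not meant.

How it is judged:
By the outcome, as a careful person would: the job done as asked, in the order asked, and still so for the second after the job is handed in, with the robot touching nothing.
It also fails if it takes over 72 s, if anything falls off the work surface, if the arm or the gripper's body presses on something with over 40 N, if the wrist force passes 120 N, or if a joint passes its speed limit or range.

## Working session

There is one attempt and no reset: what is moved stays moved. The work goes in short steps, Python scripts to look and compute and a tool call to move; the robot and the scene stay as the last step left them, time stands still between calls to the robot, and variables do not carry over. Pictures are saved under pics/ and viewed, at most 10 in all, crops included, and the job is handed in when it is done.

Besides the shell and the picture viewer there is one more tool, called after "Call:" as a command line: name --argument value ..., lists and objects as JSON in quotes. apply_moves: Moves the arm, as the interface text tells. Its arguments: {"type":"object","properties":{"series":{"type":"array"},"force":{"type":"number"}},"required":["series"]}

```bash
mkdir -p pics
cat > h.py <<'E'
import numpy as np,cv2
from plant import observe, read_camera, camera_info, r
def cam(n):
    p,d=read_camera(n); np.savez('last_'+n,p=p,d=d); return p,d
def pts(n,d):
    i=camera_info(n); f=d.shape[0]/2/np.tan(np.radians(i['vfov'])/2)
    v,u=np.indices(d.shape); P=np.stack([(u-i['cx'])/f*d,(v-i['cy'])/f*d,d,np.ones_like(d)],-1)
    return (P@np.linalg.inv(i['world_to_cam']).T)[...,:3]
E
python3 - <<'E'
from h import *
for n in('top','side'):
    p,d=cam(n); cv2.imwrite(f'pics/{n}0.png',p[...,::-1]); i=camera_info(n);print(n,i['vfov'],np.linalg.inv(i['world_to_cam']).round(3).tolist(), i)
s=observe();print(s['position'],s['ee_rot'],s['clock'],s['gripper_width'])
E
```

```text
top 57.1189830337608 [[-0.002, -0.984, 0.18, 0.31], [-1.0, 0.005, 0.014, -0.017], [-0.015, -0.18, -0.984, 1.133], [0.0, 0.0, 0.0, 1.0]] {'vfov': 57.1189830337608, 'cx': 278.6830405860523, 'cy': 208.680913522322, 'world_to_cam': array([[-2.31508824e-03, -9.99884752e-01, -1.50041279e-02,
         2.86551073e-04],
       [-9.83647349e-01,  4.97909329e-03, -1.80036392e-01,
         5.08775757e-01],
       [ 1.80090350e-01,  1.43419705e-02, -9.83545512e-01,
         1.05831964e+00],
       [ 0.00000000e+00,  0.00000000e+00,  0.00000000e+00,
         1.00000000e+00]])}
side 46.51527691682692 [[-0.85, -0.389, 0.356, 0.0], [-0.527, 0.643, -0.556, 0.829], [-0.013, -0.66, -0.751, 1.166], [0.0, 0.0, 0.0, 1.0]] {'vfov': 46.51527691682692, 'cx': 281.89620358553884, 'cy': 202.438073733983, 'world_to_cam': array([[-0.8499906 , -0.52664502, -0.01268858,  0.45164952],
       [-0.38862832,  0.64313238, -0.65980965,  0.23610517],
       [ 0.3556459 , -0.55590086, -0.75132565,  1.33693607],
       [ 0.        ,  0.        ,  0.        ,  1.        ]])}
[ 0.26868275 -0.56380132  0.23051269] [-7.19657817e-04  9.75370079e-01  2.20573448e-01 -2.13137579e-04] 0.1 0.9993248580949731
```

View pics/top0.png

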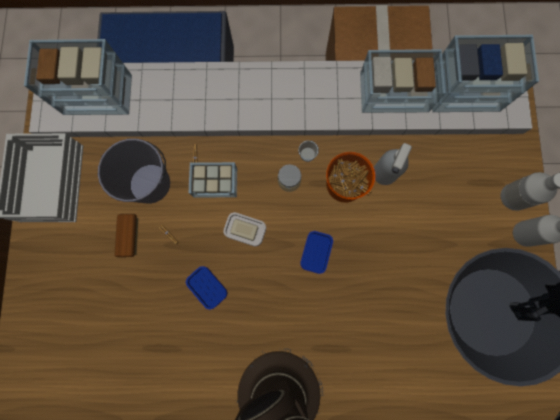

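View pics/side0.png

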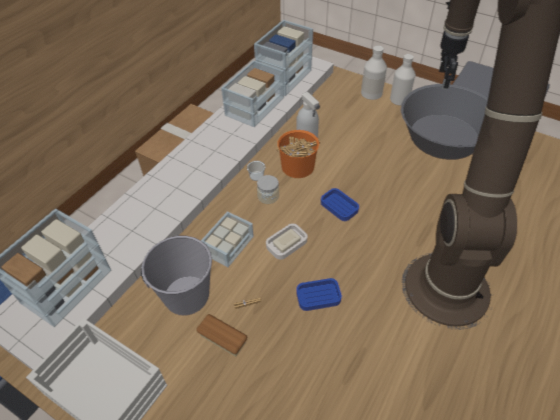

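The top view has three dish-shaped things: white at (245,229), with soap in it, and blue at (207,288) and (317,252). The white one fits the description. Bin is at (213,179) on the left, jar at (290,177) on the right, and the ledge edge is near row 135. I'll confirm in a crop and measure.

Run:
```python
from h import *
z=np.load('last_top.npz');p,d=z['p'],z['d']
cv2.imwrite('pics/crop1.png',cv2.resize(p[128:252,180:325,::-1],None,fx=5,fy=4.8,interpolation=cv2.INTER_CUBIC))
for n in('top','side'):
    z=np.load(f'last_{n}.npz');p,d=z['p'],z['d'];P=pts(n,d);X,Y,Z=P[...,0],P[...,1],P[...,2]
    ok=d>0
    def box(x0,x1,y0,y1,z0,z1): return ok&(X>x0)&(X<x1)&(Y>y0)&(Y<y1)&(Z>z0)&(Z<z1)
    w=(p.min(-1)>110)
    print(n)
    b=box(.35,.6,-.06,.2,-.03,.05)
    print('board z',np.median(Z[b&~w]))
    m=box(.40,.54,-.05,.18,.012,.05)&w
    q=P[m];print('dish',len(q),cv2.minAreaRect((q[:,:2]*1000).astype(np.float32)),np.median(q[:,2]))
    m=box(.5,.66,.05,.25,.05,.075);q=P[m];print('bin',len(q),q.min(0),q.max(0),np.percentile(q,[3,97],axis=0).round(4).tolist())
    m=box(.5,.66,-.1,.02,.055,.08);q=P[m];print('jar',len(q),cv2.minEnclosingCircle((q[:,:2]*1000).astype(np.float32)),q.mean(0))
    m=box(.6,.75,-.05,.15,.038,.055);q=P[m];print('ledge',len(q),np.percentile(q,[0,1,3],axis=0))
    for y0 in(-.3,-.1,.0,.1,.3):
        m=box(.6,.85,y0,y0+.1,.038,.055);print(y0,np.sort(X[m])[:6].round(4))
```

```text
top
board z 0.0008131037601402102
dish 435 ((454.6416015625, 98.82865905761719), (114.01194763183594, 74.1834487915039), 71.82758331298828) 0.02722381028280174
bin 1061 [0.55332359 0.12630915 0.05000397] [0.64537969 0.24994107 0.06826496] [[0.5602, 0.128, 0.0508], [0.6428, 0.2443, 0.0646]]
jar 414 ((603.0835571289062, -31.603111267089844), 33.266883850097656) [ 0.60175626 -0.03157908  0.06615829]
ledge 157 [[ 0.60062269 -0.04783457  0.03812125]
 [ 0.60071628 -0.04606684  0.03821644]
 [ 0.60154767 -0.03978123  0.0384203 ]]
-0.3 [0.6005 0.6013 0.6018 0.6026 0.6027 0.6032]
-0.1 [0.6566 0.6572 0.6574 0.6585 0.6599 0.6601]
0.0 [0.7451 0.746  0.7461 0.7465 0.7465 0.7466]
0.1 [0.6    0.6006 0.6006 0.6007 0.6007 0.6008]
0.3 [0.6025 0.6062 0.6145 0.6216 0.6485 0.6492]
side
board z 0.0008615207784864465
dish 719 ((456.10772705078125, 99.43356323242188), (117.80917358398438, 78.92981719970703), 72.33154296875) 0.025696511973872127
bin 928 [0.55288066 0.12453393 0.05001627] [0.64637347 0.2499827  0.06845481] [[0.5583, 0.1292, 0.0505], [0.6427, 0.2436, 0.0648]]
jar 295 ((603.174072265625, -30.6695613861084), 33.924339294433594) [ 0.60225599 -0.02771067  0.06581505]
ledge 151 [[ 0.60042217 -0.04905039  0.03807928]
 [ 0.60093708 -0.04615802  0.03824037]
 [ 0.60217875 -0.03205805  0.03948266]]
-0.3 [0.7453 0.7457 0.7465 0.7476 0.7478 0.7481]
-0.1 [0.6025 0.6087 0.612  0.6121 0.6143 0.6147]
0.0 [0.6004 0.6019 0.6031 0.6043 0.6063 0.6072]
0.1 [0.6002 0.6007 0.6009 0.601  0.6011 0.6012]
0.3 [0.6003 0.6006 0.6032 0.6047 0.6051 0.6052]
```

View pics/crop1.png

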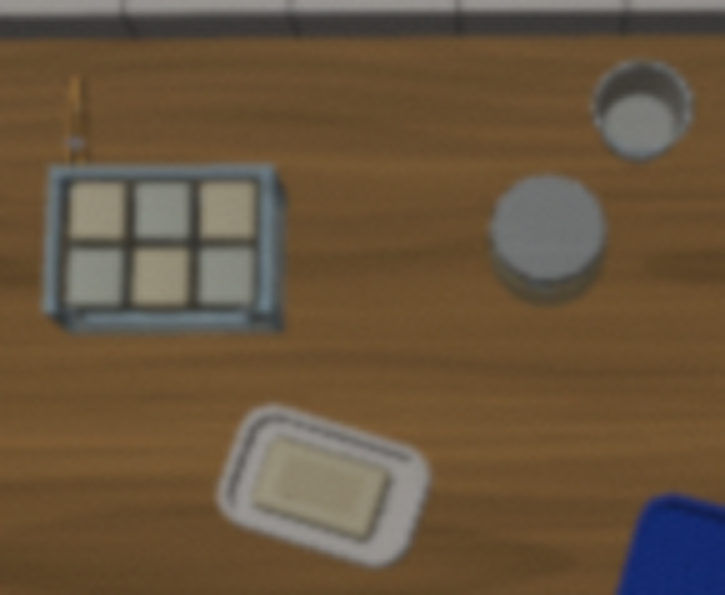

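Crop confirms the white dish with the cream soap. Measurements: centre (0.455, 0.099), yaw about -18°. The gap runs from y 0.004 to 0.1255, so its middle is about 0.065, and the ledge is at x 0.746. My plan is to push on the left end first to shift the dish sideways, then push the near side with two fingers, squaring it up, and carry it through the gap.

Call:
apply_moves --series '[{"jaw": 0,"tz": -0.035},{"jaw": 0,"tz": -0.01,"rz": -0.116},{"jaw": 0,"rz": -0.116},{"jaw": 0,"rz": -0.116},{"jaw": 0,"rz": -0.116},{"jaw": 0,"rz": -0.116},{"jaw": 0,"rz": -0.116},{"jaw": 0,"rz": -0.116}]' --force 30

```text
invalid input
```

Call:
apply_moves --series '[{"tx": 0.039},{"tx": 0.039},{"tx": 0.039},{"tx": 0.039},{"tx": 0.039},{"tx": 0.039},{"tx": 0.039},{"tx": 0.039},{"tx": 0.039},{"tx": 0.039}]'

```text
invalid input
```

Call:
apply_moves --series '[{"tx": 0.039},{"tx": 0.039},{"tx": 0.039},{"tx": 0.039},{"tx": 0.039},{"tx": 0.039},{"tx": 0.039},{"tx": 0.039},{"tx": 0.039},{"tx": 0.039},{}]'

```text
invalid input
```

Call:
apply_moves --series '[{"jaw": 0,"tx": 0,"ty": 0,"tz": -0.035,"rx": 0,"ry": 0,"rz": 0},{"jaw": 0,"tx": 0,"ty": 0,"tz": -0.01,"rx": 0,"ry": 0,"rz": -0.116},{"jaw": 0,"tx": 0,"ty": 0,"tz": 0,"rx": 0,"ry": 0,"rz": -0.116},{"jaw": 0,"tx": 0,"ty": 0,"tz": 0,"rx": 0,"ry": 0,"rz": -0.116},{"jaw": 0,"tx": 0,"ty": 0,"tz": 0,"rx": 0,"ry": 0,"rz": -0.116},{"jaw": 0,"tx": 0,"ty": 0,"tz": 0,"rx": 0,"ry": 0,"rz": -0.116},{"jaw": 0,"tx": 0,"ty": 0,"tz": 0,"rx": 0,"ry": 0,"rz": -0.116},{"jaw": 0,"tx": 0,"ty": 0,"tz": 0,"rx": 0,"ry": 0,"rz": -0.116}]' --force 30

```text
clock: 0.77
position: [0.2687, -0.564, 0.2758]
ee_rot: [-0.0, 0.807, 0.59, 0.0]
contact_force: [0.2, 0.2, 0.5]
gripper_width: -0.0
grip_force: 0.0
```

Call:
apply_moves --series '[{"jaw": 0,"tx": 0.039,"ty": 0,"tz": 0,"rx": 0,"ry": 0,"rz": 0},{"jaw": 0,"tx": 0.039,"ty": 0,"tz": 0,"rx": 0,"ry": 0,"rz": 0},{"jaw": 0,"tx": 0.039,"ty": 0,"tz": 0,"rx": 0,"ry": 0,"rz": 0},{"jaw": 0,"tx": 0.039,"ty": 0,"tz": 0,"rx": 0,"ry": 0,"rz": 0},{"jaw": 0,"tx": 0.039,"ty": 0,"tz": 0,"rx": 0,"ry": 0,"rz": 0},{"jaw": 0,"tx": 0.039,"ty": 0,"tz": 0,"rx": 0,"ry": 0,"rz": 0},{"jaw": 0,"tx": 0.039,"ty": 0,"tz": 0,"rx": 0,"ry": 0,"rz": 0},{"jaw": 0,"tx": 0.039,"ty": 0,"tz": 0,"rx": 0,"ry": 0,"rz": 0},{"jaw": 0,"tx": 0.039,"ty": 0,"tz": 0,"rx": 0,"ry": 0,"rz": 0},{"jaw": 0,"tx": 0.039,"ty": 0,"tz": 0,"rx": 0,"ry": 0,"rz": 0}]'

```text
clock: 1.6
position: [0.3893, -0.1914, 0.2762]
ee_rot: [0.0, 0.809, 0.588, -0.0]
contact_force: [1.5, -0.3, -0.2]
gripper_width: -0.002
grip_force: 0.0
```

Call:
apply_moves --series '[{"jaw": 0,"tx": 0.039,"ty": 0,"tz": 0,"rx": 0,"ry": 0,"rz": 0},{"jaw": 0,"tx": 0.039,"ty": 0,"tz": 0,"rx": 0,"ry": 0,"rz": 0},{"jaw": 0,"tx": 0.039,"ty": 0,"tz": 0,"rx": 0,"ry": 0,"rz": 0},{"jaw": 0,"tx": 0.039,"ty": 0,"tz": 0,"rx": 0,"ry": 0,"rz": 0},{"jaw": 0,"tx": 0.039,"ty": 0,"tz": 0,"rx": 0,"ry": 0,"rz": 0},{"jaw": 0,"tx": 0.039,"ty": 0,"tz": 0,"rx": 0,"ry": 0,"rz": 0},{"jaw": 0,"tx": 0.039,"ty": 0,"tz": 0,"rx": 0,"ry": 0,"rz": 0},{"jaw": 0,"tx": 0.039,"ty": 0,"tz": 0,"rx": 0,"ry": 0,"rz": 0},{"jaw": 0,"tx": 0.039,"ty": 0,"tz": 0,"rx": 0,"ry": 0,"rz": 0},{"jaw": 0,"tx": 0.039,"ty": 0,"tz": 0,"rx": 0,"ry": 0,"rz": 0}]'

```text
clock: 2.43
position: [0.51, 0.1793, 0.276]
ee_rot: [0.0, 0.809, 0.588, -0.0]
contact_force: [-0.1, -0.1, -1.0]
gripper_width: 0.003
grip_force: 0.0
```

Call:
apply_moves --series '[{"jaw": 0,"tx": 0,"ty": -0.0275,"tz": 0,"rx": 0,"ry": 0,"rz": 0},{"jaw": 0,"tx": 0,"ty": 0,"tz": 0.035,"rx": 0,"ry": 0,"rz": 0},{"jaw": 0,"tx": 0,"ty": 0,"tz": 0.04,"rx": 0,"ry": 0,"rz": 0},{"jaw": 0,"tx": 0,"ty": 0,"tz": 0.04,"rx": 0,"ry": 0,"rz": 0},{"jaw": 0,"tx": 0,"ty": 0,"tz": 0.04,"rx": 0,"ry": 0,"rz": 0},{"jaw": 0,"tx": 0,"ty": 0,"tz": 0.04,"rx": 0,"ry": 0,"rz": 0},{"jaw": 0,"tx": 0,"ty": 0,"tz": 0.035,"rx": 0,"ry": 0,"rz": 0},{"jaw": 0,"tx": 0,"ty": 0,"tz": 0.02,"rx": 0,"ry": 0,"rz": 0},{"jaw": 0,"tx": 0,"ty": 0,"tz": 0.015,"rx": 0,"ry": 0,"rz": 0},{"jaw": 0,"tx": 0,"ty": 0,"tz": 0.002,"rx": 0,"ry": 0,"rz": 0}]'

```text
clock: 3.27
position: [0.4816, 0.1853, 0.0062]
ee_rot: [-0.001, 0.809, 0.588, -0.003]
contact_force: [-1.4, 0.7, 0.6]
gripper_width: -0.002
grip_force: 0.0
```

Run:
```python
from h import *
p,d=cam('top'); cv2.imwrite('pics/t1.png',cv2.resize(p[128:252,180:325,::-1],None,fx=5,fy=4.8,interpolation=cv2.INTER_CUBIC))
print(observe()['position'])
```

```text
[0.48226054 0.18572517 0.00751165]
```

View pics/t1.png

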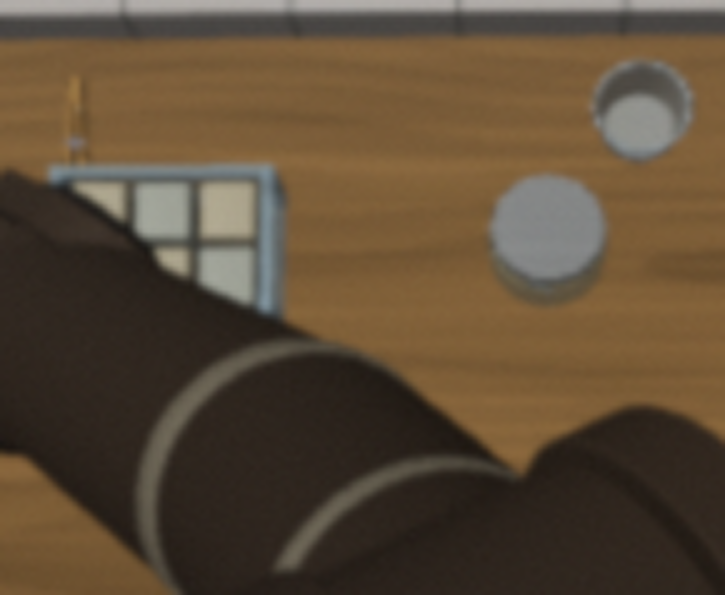

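Top view is blocked by the arm: it hides the dish and most of the bin, though the jar is still visible at (547,230). I'll use the side camera for measuring during pushes.

Call:
apply_moves --series '[{"jaw": 0,"tx": -0.006,"ty": 0,"tz": 0,"rx": 0,"ry": 0,"rz": 0},{"jaw": 0,"tx": -0.006,"ty": 0,"tz": 0,"rx": 0,"ry": 0,"rz": 0},{"jaw": 0,"tx": -0.005,"ty": 0,"tz": 0,"rx": 0,"ry": 0,"rz": 0},{"jaw": 0,"tx": -0.003,"ty": 0,"tz": 0,"rx": 0,"ry": 0,"rz": 0},{"jaw": 0,"tx": -0.003,"ty": 0,"tz": 0,"rx": 0,"ry": 0,"rz": 0},{"jaw": 0,"tx": -0.003,"ty": 0,"tz": 0,"rx": 0,"ry": 0,"rz": 0},{"jaw": 0,"tx": -0.003,"ty": 0,"tz": 0,"rx": 0,"ry": 0,"rz": 0},{"jaw": 0,"tx": -0.003,"ty": 0,"tz": 0,"rx": 0,"ry": 0,"rz": 0},{"jaw": 0,"tx": -0.003,"ty": 0,"tz": 0,"rx": 0,"ry": 0,"rz": 0},{"jaw": 0,"tx": 0,"ty": 0,"tz": 0,"rx": 0,"ry": 0,"rz": 0}]'

```text
clock: 4.15
position: [0.4736, 0.1535, 0.0099]
ee_rot: [-0.0, 0.809, 0.588, 0.001]
contact_force: [2.4, 3.2, 3.4]
gripper_width: 0.001
grip_force: 2.0
```

```bash
cat >> h.py <<'E'
def dish(n='side'):
    """fit the dish outline to white points at rim height; prints centre mm, yaw deg"""
    p,d=cam(n);P=pts(n,d);x,y,z=P[...,0],P[...,1],P[...,2];q=p.astype(int)
    m=(d>0)&(x>.38)&(x<.745)&(y>-.0)&(y<.19)&(z>.017)&(z<.036)&(p.min(-1)>105)&(abs(q[...,0]-q[...,2])<60)
    k,l,st,_=cv2.connectedComponentsWithStats(m.astype(np.uint8)); m=l==1+st[1:,4].argmax()
    Q=(P[m][:,:2]*1000).astype(np.float32)
    c,s,a=cv2.minAreaRect(Q); 
    if s[0]<s[1]: a+=90
    print(n,'dish',np.round(c,1),np.round(s,1),'yaw',round((a-90+90)%180-90,1),m.sum()); return m
def st():
    o=observe();e=o['ee_rot'];print(o['clock'],o['position'].round(4),'phi',round(np.degrees(2*np.arctan2(e[2],e[1])),2),o['contact_force'].round(1),o['gripper_width'])
E
python3 - <<'E'
from h import *
dish();st()
p=np.load('last_side.npz')['p'];cv2.imwrite('pics/s1.png',cv2.resize(p[170:290,200:360,::-1],None,fx=5,fy=5,interpolation=cv2.INTER_CUBIC))
E
```

```text
side dish [453.7  89.5] [117.9  81.7] yaw -17.9 492
4.2 [0.4735 0.1535 0.0098] phi 72.03 [1.9 3.7 2.9] -0.00028254344042050433
```

View pics/s1.png

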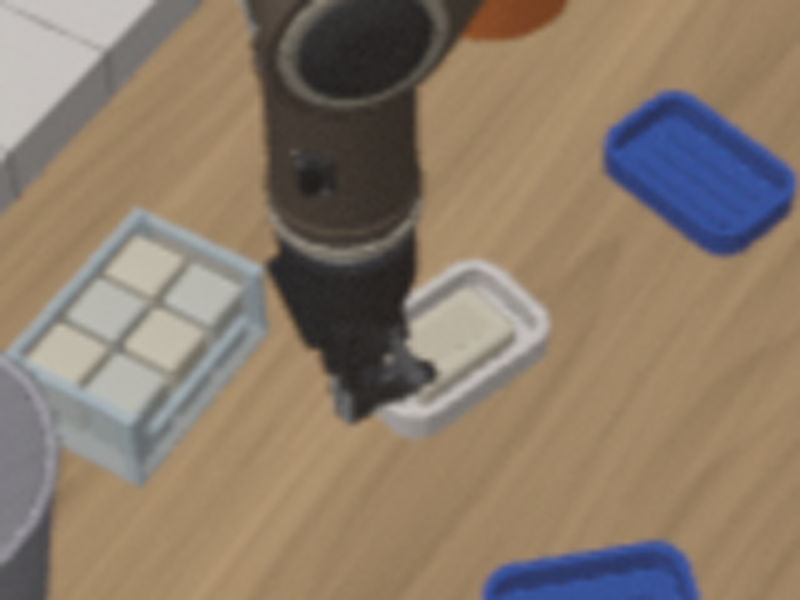

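The side crop shows the shut fingers touching the dish's left end at about (400,395), with the soap inside. The dish is moving straight at yaw -18°. Another 16 mm.

Call:
apply_moves --series '[{"jaw": 0,"tx": -0.003,"ty": 0,"tz": 0,"rx": 0,"ry": 0,"rz": 0},{"jaw": 0,"tx": -0.003,"ty": 0,"tz": 0,"rx": 0,"ry": 0,"rz": 0},{"jaw": 0,"tx": -0.003,"ty": 0,"tz": 0,"rx": 0,"ry": 0,"rz": 0},{"jaw": 0,"tx": -0.003,"ty": 0,"tz": 0,"rx": 0,"ry": 0,"rz": 0},{"jaw": 0,"tx": -0.003,"ty": 0,"tz": 0,"rx": 0,"ry": 0,"rz": 0},{"jaw": 0,"tx": -0.001,"ty": 0,"tz": 0,"rx": 0,"ry": 0,"rz": 0},{"jaw": 0,"tx": 0,"ty": 0,"tz": 0,"rx": 0,"ry": 0,"rz": 0},{"jaw": 0,"tx": 0.02,"ty": 0,"tz": 0,"rx": 0,"ry": 0,"rz": 0},{"jaw": 0,"tx": 0.01,"ty": 0,"tz": -0.04,"rx": 0,"ry": 0,"rz": 0},{"jaw": 0,"tx": 0,"ty": 0,"tz": -0.04,"rx": 0,"ry": 0,"rz": 0}]'

```text
clock: 5.03
position: [0.4747, 0.1671, 0.0877]
ee_rot: [-0.002, 0.808, 0.589, -0.003]
contact_force: [2.1, 0.0, 0.7]
gripper_width: 0.001
grip_force: 0.0
```

Run:
```python
from h import *
dish();dish('top');st()
```

```text
side dish [448.   74.1] [120.2  80.2] yaw -18.3 624
top dish [466.8  28.1] [37.4 10. ] yaw -36.2 30
5.1333 [0.4791 0.1674 0.0934] phi 72.05 [0.3 0.2 0.2] -0.0014095347370436564
```

Call:
apply_moves --series '[{"jaw": 0,"tx": -0.033,"ty": -0.0235,"tz": -0.01,"rx": 0,"ry": 0,"rz": 0.12},{"jaw": 0.045,"tx": -0.029,"ty": -0.0275,"tz": 0,"rx": 0,"ry": 0,"rz": 0.12},{"jaw": 0.045,"tx": -0.025,"ty": -0.0305,"tz": 0,"rx": 0,"ry": 0,"rz": 0.12},{"jaw": 0.045,"tx": 0,"ty": 0,"tz": 0,"rx": 0,"ry": 0,"rz": 0.12},{"jaw": 0.045,"tx": 0,"ty": 0,"tz": 0,"rx": 0,"ry": 0,"rz": 0.12},{"jaw": 0.045,"tx": 0,"ty": 0,"tz": 0,"rx": 0,"ry": 0,"rz": 0.12},{"jaw": 0.045,"tx": 0,"ty": 0,"tz": 0,"rx": 0,"ry": 0,"rz": 0.12},{"jaw": 0.045,"tx": 0,"ty": 0,"tz": 0,"rx": 0,"ry": 0,"rz": 0.12},{"jaw": 0.045,"tx": 0,"ty": 0,"tz": 0,"rx": 0,"ry": 0,"rz": 0.12},{"jaw": 0.045,"tx": 0,"ty": 0,"tz": 0,"rx": 0,"ry": 0,"rz": 0.12}]'

```text
clock: 5.97
position: [0.3673, 0.1208, 0.0987]
ee_rot: [0.001, 1.0, 0.025, -0.001]
contact_force: [-1.0, -1.0, -0.3]
gripper_width: 0.529
grip_force: 0.0
```

Call:
apply_moves --series '[{"jaw": 0.045,"tx": 0,"ty": 0,"tz": 0,"rx": 0,"ry": 0,"rz": 0.12},{"jaw": 0.045,"tx": 0,"ty": 0,"tz": 0,"rx": 0,"ry": 0,"rz": 0.12},{"jaw": 0.045,"tx": 0,"ty": 0,"tz": 0,"rx": 0,"ry": 0,"rz": 0.12},{"jaw": 0.045,"tx": 0,"ty": 0,"tz": 0,"rx": 0,"ry": 0,"rz": 0.011},{"jaw": 0.045,"tx": 0,"ty": 0,"tz": 0,"rx": 0,"ry": 0,"rz": 0}]'

```text
clock: 6.38
position: [0.3677, 0.1213, 0.0988]
ee_rot: [0.001, 0.988, -0.155, -0.001]
contact_force: [-0.5, -0.6, 0.4]
gripper_width: 0.526
grip_force: 0.0
```

Run:
```python
from h import *
dish();dish('top');st();print(observe()['qpos'].round(2))
```

```text
side dish [449.5  80.8] [105.   80.2] yaw -18.9 321
top dish [445.5  75.9] [73.4 45.8] yaw -18.7 377
6.4833 [0.368  0.1217 0.099 ] phi -17.81 [-0.6  1.5  0.3] 0.5274618852277224
[-0.07  0.23 -0.41  2.26  0.15  0.68 -2.48]
```

Call:
apply_moves --series '[{"jaw": 0.045,"tx": 0.018,"ty": 0.021,"tz": 0.02,"rx": 0,"ry": 0,"rz": 0},{"jaw": 0.045,"tx": 0,"ty": 0,"tz": 0.035,"rx": 0,"ry": 0,"rz": 0},{"jaw": 0.045,"tx": 0,"ty": 0,"tz": 0.025,"rx": 0,"ry": 0,"rz": 0},{"jaw": 0.045,"tx": 0,"ty": 0,"tz": 0.012,"rx": 0,"ry": 0,"rz": 0},{"jaw": 0.045,"tx": 0.003,"ty": 0,"tz": 0,"rx": 0,"ry": 0,"rz": 0},{"jaw": 0.045,"tx": 0.004,"ty": 0,"tz": 0,"rx": 0,"ry": 0,"rz": 0},{"jaw": 0.045,"tx": 0.004,"ty": 0,"tz": 0,"rx": 0,"ry": 0,"rz": 0},{"jaw": 0.045,"tx": 0.004,"ty": 0,"tz": 0,"rx": 0,"ry": 0,"rz": 0},{"jaw": 0.045,"tx": 0.003,"ty": 0,"tz": 0,"rx": 0,"ry": 0,"rz": 0},{"jaw": 0.045,"tx": 0.003,"ty": 0,"tz": 0,"rx": 0,"ry": 0,"rz": 0}]'

```text
clock: 7.32
position: [0.4001, 0.09, 0.0081]
ee_rot: [-0.0, 0.988, -0.157, 0.001]
contact_force: [0.1, -0.3, 0.9]
gripper_width: 0.528
grip_force: 0.0
```

Run:
```python
from h import *
dish();dish('top');st()
p=np.load('last_side.npz')['p'];cv2.imwrite('pics/s2.png',cv2.resize(p[170:290,200:360,::-1],None,fx=5,fy=5,interpolation=cv2.INTER_CUBIC))
```

```text
side dish [471.5  98. ] [ 55.5 102.4] yaw 31.1 211
top dish [453.2  31.9] [82.4 35. ] yaw -63.3 85
7.4167 [0.4    0.0899 0.0078] phi -18.04 [ 0.2  0.1 -0.6] 0.52850237710491
```

View pics/s2.png

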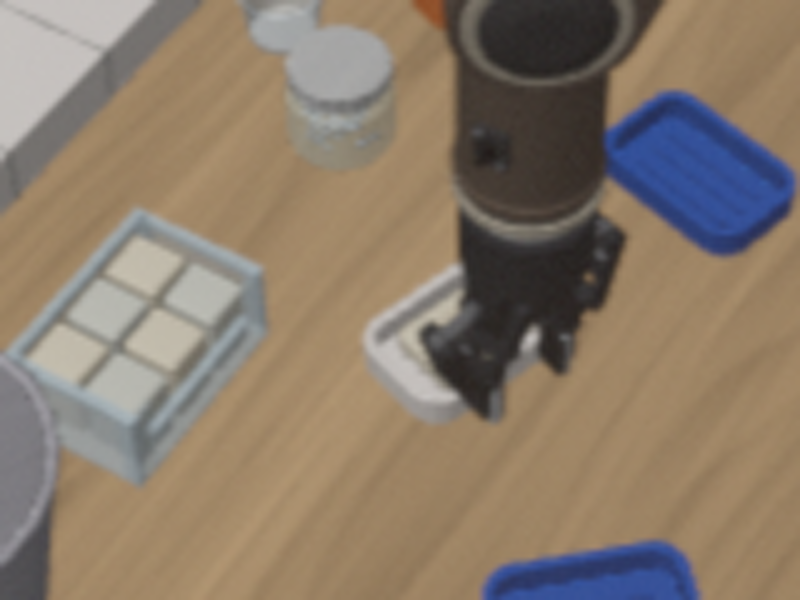

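The side crop shows both fingers (485,400) and (560,360) just behind the near long side. Next comes an arc push that squares it up.

Call:
apply_moves --series '[{"jaw": 0.045,"tx": 0.002,"ty": 0,"tz": 0,"rx": 0,"ry": 0,"rz": 0},{"jaw": 0.045,"tx": 0.004,"ty": 0.001,"tz": 0,"rx": 0,"ry": 0,"rz": -0.021},{"jaw": 0.045,"tx": 0.004,"ty": 0.001,"tz": 0,"rx": 0,"ry": 0,"rz": -0.021},{"jaw": 0.045,"tx": 0.004,"ty": 0.001,"tz": 0,"rx": 0,"ry": 0,"rz": -0.021},{"jaw": 0.045,"tx": 0.004,"ty": 0.001,"tz": 0,"rx": 0,"ry": 0,"rz": -0.021},{"jaw": 0.045,"tx": 0.004,"ty": 0.001,"tz": 0,"rx": 0,"ry": 0,"rz": -0.021},{"jaw": 0.045,"tx": 0.004,"ty": 0.001,"tz": 0,"rx": 0,"ry": 0,"rz": -0.021},{"jaw": 0.045,"tx": 0.004,"ty": 0.001,"tz": 0,"rx": 0,"ry": 0,"rz": -0.021},{"jaw": 0.045,"tx": 0.004,"ty": 0.001,"tz": 0,"rx": 0,"ry": 0,"rz": -0.021},{"jaw": 0.045,"tx": 0.004,"ty": 0.001,"tz": 0,"rx": 0,"ry": 0,"rz": -0.021}]'

```text
clock: 8.25
position: [0.4318, 0.0723, 0.007]
ee_rot: [0.001, 0.998, -0.061, -0.002]
contact_force: [-6.5, 0.9, 5.5]
gripper_width: 0.525
grip_force: 3.2
```

Call:
apply_moves --series '[{"jaw": 0.045,"tx": 0.003,"ty": 0.001,"tz": 0,"rx": 0,"ry": 0,"rz": -0.021},{"jaw": 0.045,"tx": 0.003,"ty": 0.001,"tz": 0,"rx": 0,"ry": 0,"rz": -0.021},{"jaw": 0.045,"tx": 0.003,"ty": 0.001,"tz": 0,"rx": 0,"ry": 0,"rz": -0.021},{"jaw": 0.045,"tx": 0.003,"ty": 0.001,"tz": 0,"rx": 0,"ry": 0,"rz": -0.021},{"jaw": 0.045,"tx": 0.003,"ty": 0.001,"tz": 0,"rx": 0,"ry": 0,"rz": -0.021},{"jaw": 0.045,"tx": 0.002,"ty": 0.001,"tz": 0,"rx": 0,"ry": 0,"rz": -0.021}]'

```text
clock: 8.75
position: [0.4488, 0.0648, 0.007]
ee_rot: [0.001, 1.0, 0.001, -0.002]
contact_force: [-5.2, 0.9, 3.6]
gripper_width: 0.531
grip_force: 2.5
```

Run:
```python
from h import *
st();dish();dish('top')
```

```text
8.75 [0.4488 0.0648 0.007 ] phi 0.15 [-5.2  0.9  3.6] 0.531333742529563
side dish [507.   73.4] [39.  81.1] yaw 22.1 183
top dish [556.3 170.8] [ 6.2 36.9] yaw 1.7 27
```

Call:
apply_moves --series '[{"jaw": 0.045,"tx": -0.025,"ty": 0,"tz": 0,"rx": 0,"ry": 0,"rz": 0},{"jaw": 0.045,"tx": -0.01,"ty": 0,"tz": -0.04,"rx": 0,"ry": 0,"rz": 0},{"jaw": 0.045,"tx": 0,"ty": 0.02,"tz": -0.04,"rx": 0,"ry": 0,"rz": 0},{"jaw": 0.045,"tx": 0,"ty": 0.04,"tz": 0,"rx": 0,"ry": 0,"rz": 0},{"jaw": 0.045,"tx": 0,"ty": 0.04,"tz": 0,"rx": 0,"ry": 0,"rz": 0},{"jaw": 0.045,"tx": 0,"ty": 0.04,"tz": 0,"rx": 0,"ry": 0,"rz": 0},{"jaw": 0.045,"tx": 0,"ty": 0.0,"tz": 0,"rx": 0,"ry": 0,"rz": 0}]'

```text
clock: 9.43
position: [0.4155, -0.0812, 0.0849]
ee_rot: [0.002, 1.0, -0.005, 0.001]
contact_force: [-0.6, 0.3, 0.5]
gripper_width: 0.524
grip_force: 0.0
```

Run:
```python
from h import *
st();dish();dish('top')
p=np.load('last_top.npz')['p'];cv2.imwrite('pics/t2.png',cv2.resize(p[128:252,180:325,::-1],None,fx=5,fy=4.8,interpolation=cv2.INTER_CUBIC))
```

```text
9.4333 [ 0.4155 -0.0812  0.0849] phi -0.52 [-0.6  0.3  0.5] 0.5244019641822378
side dish [501.   64.5] [120.2  78.7] yaw -0.2 606
top dish [496.1  66.5] [73.5 43.8] yaw -0.1 353
```

View pics/t2.png

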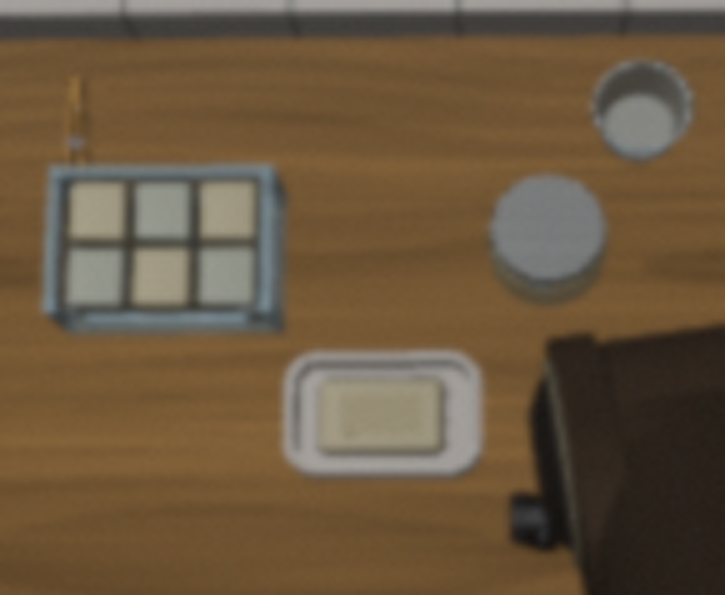

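The top crop shows the dish square and facing the gap, edges at columns 283 and 484, with the soap in it. The bin's foot corner is at (285,327), and the lid spans columns 490 to 606. I'll compute the exact lateral offsets.

```bash
cat >> h.py <<'E'
def ray(n,u,v,z):
    i=camera_info(n);f=420/2/np.tan(np.radians(i['vfov'])/2);M=np.linalg.inv(i['world_to_cam'])
    w=M[:3,:3]@[(u-i['cx'])/f,(v-i['cy'])/f,1];o=M[:3,3];return (o+w*(z-o[2])/w[2])*1000
E
python3 - <<'E'
from h import *
z=np.load('last_top.npz');p,d=z['p'].astype(int),z['d']
def edge(row,lo,hi):
    g=np.abs(np.gradient(cv2.resize(p[row-1:row+2,lo:hi].mean((0,2))[None],None,fx=10,fy=1,interpolation=cv2.INTER_CUBIC)[0]))
    return lo+(g.argmax()+.5)/10-.5
c=lambda a,b:(180+(a+.5)/5-.5,128+(b+.5)/4.8-.5)
for nm,a,b,h in[('dishL',283,415,.022),('dishR',484,415,.022),('far',380,351,.024),('near',380,475,.015),('binTopR f',277,318,.062),('binTopR b',277,168,.062),('binfoot',285,327,0),('lidL',490,230,.066),('lidR',606,230,.066),('lidfar',548,174,.066),('ledgefoot',380,37,0),('ledgetop',380,10,.045)]:
    print(nm,ray('top',*c(a,b),h).round(1))
for r_ in(210,214,218): print(r_,[ray('top',edge(r_,*k),r_*0+.022)[1].round(1) for k in((230,242),(271,283))])
for r_ in(170,180,186): print('bin',r_,[ray('top',edge(r_,228,242),h)[1].round(1) for h in(.062,0)])
for r_ in(172,174,176): print('jar',r_,[ray('top',edge(r_,*k),.066)[1].round(1) for k in((270,284),(295,308))])
E
```

```text
dishL [497.8 123.   22. ]
dishR [497.3   5.5  22. ]
far [536.9  66.4  24. ]
near [461.7  66.5  15. ]
binTopR f [549.4 122.4  62. ]
binTopR b [641.9 124.1  62. ]
binfoot [557.5 125.6   0. ]
lidL [601.4   1.   66. ]
lidR [601.  -65.2  66. ]
lidfar [635.8 -32.4  66. ]
ledgefoot [748.4  70.    0. ]
ledgetop [748.7  66.7  45. ]Traceback (most recent call last):
  File "<stdin>", line 9, in <module>
TypeError: ray() missing 1 required positional argument: 'z'
```

Call:
apply_moves --series '[{"jaw": 0.045,"tx": 0,"ty": -0.035,"tz": 0,"rx": 0,"ry": 0,"rz": 0},{"jaw": 0.045,"tx": 0,"ty": -0.035,"tz": 0,"rx": 0,"ry": 0,"rz": 0},{"jaw": 0.045,"tx": 0,"ty": -0.035,"tz": 0,"rx": 0,"ry": 0,"rz": 0},{"jaw": 0.045,"tx": 0,"ty": -0.035,"tz": 0,"rx": 0,"ry": 0,"rz": 0},{"jaw": 0.045,"tx": 0,"ty": 0,"tz": 0.04,"rx": 0,"ry": 0,"rz": 0},{"jaw": 0.045,"tx": 0,"ty": 0,"tz": 0.035,"rx": 0,"ry": 0,"rz": 0},{"jaw": 0.045,"tx": 0,"ty": 0,"tz": 0.003,"rx": 0,"ry": 0,"rz": 0},{"jaw": 0.045,"tx": 0,"ty": 0,"tz": 0,"rx": 0,"ry": 0,"rz": 0}]'

```text
clock: 10.2
position: [0.4135, 0.0679, 0.0053]
ee_rot: [0.0, 1.0, 0.002, -0.002]
contact_force: [0.1, -0.5, -0.2]
gripper_width: 0.524
grip_force: 0.0
```

Run:
```python
from h import *
st()
```

```text
10.2 [0.4135 0.0679 0.0053] phi 0.22 [ 0.1 -0.5 -0.2] 0.5235786979194974
```

Call:
apply_moves --series '[{"jaw": 0.045,"tx": 0.01,"ty": 0.002,"tz": -0.001,"rx": 0,"ry": 0,"rz": 0},{"jaw": 0.045,"tx": 0.01,"ty": 0,"tz": 0,"rx": 0,"ry": 0,"rz": 0},{"jaw": 0.045,"tx": 0.008,"ty": 0,"tz": 0,"rx": 0,"ry": 0,"rz": 0},{"jaw": 0.045,"tx": 0.004,"ty": 0,"tz": 0,"rx": 0,"ry": 0,"rz": 0},{"jaw": 0.045,"tx": 0.003,"ty": 0,"tz": 0,"rx": 0,"ry": 0,"rz": 0},{"jaw": 0.045,"tx": 0.003,"ty": 0,"tz": 0,"rx": 0,"ry": 0,"rz": 0},{"jaw": 0.045,"tx": 0.003,"ty": 0,"tz": 0,"rx": 0,"ry": 0,"rz": 0},{"jaw": 0.045,"tx": 0.003,"ty": 0,"tz": 0,"rx": 0,"ry": 0,"rz": 0},{"jaw": 0.045,"tx": 0.003,"ty": 0,"tz": 0,"rx": 0,"ry": 0,"rz": 0},{"jaw": 0.045,"tx": 0.003,"ty": 0,"tz": 0,"rx": 0,"ry": 0,"rz": 0}]'

```text
clock: 11.03
position: [0.4637, 0.0641, 0.0077]
ee_rot: [0.001, 1.0, 0.0, -0.002]
contact_force: [-6.7, -1.0, 6.0]
gripper_width: 0.53
grip_force: 3.2
```

Call:
apply_moves --series '[{"jaw": 0.045,"tx": 0.003,"ty": 0,"tz": 0,"rx": 0,"ry": 0,"rz": 0},{"jaw": 0.045,"tx": 0.003,"ty": 0,"tz": 0,"rx": 0,"ry": 0,"rz": 0},{"jaw": 0.045,"tx": 0.003,"ty": 0,"tz": 0,"rx": 0,"ry": 0,"rz": 0},{"jaw": 0.045,"tx": 0.003,"ty": 0,"tz": 0,"rx": 0,"ry": 0,"rz": 0},{"jaw": 0.045,"tx": 0.003,"ty": 0,"tz": 0,"rx": 0,"ry": 0,"rz": 0},{"jaw": 0.045,"tx": 0.003,"ty": 0,"tz": 0,"rx": 0,"ry": 0,"rz": 0}]'

```text
clock: 11.53
position: [0.4819, 0.0641, 0.0077]
ee_rot: [0.001, 1.0, 0.0, -0.001]
contact_force: [-6.5, -0.2, 5.7]
gripper_width: 0.527
grip_force: 3.0
```

Run:
```python
from h import *
st();dish();dish('top')
p=np.load('last_side.npz')['p'];q=np.load('last_top.npz')['p']
f=lambda a:cv2.resize(a[...,::-1],(400,480),interpolation=cv2.INTER_CUBIC)
cv2.imwrite('pics/m3.png',np.hstack([f(p[140:260,190:290]),f(q[120:240,215:315])]))
```

```text
11.5333 [0.4819 0.0641 0.0077] phi 0.02 [-6.5 -0.2  5.7] 0.5274063661504884
side dish [531.8  99.2] [ 76.  177.9] yaw 3.9 237
top dish [555.5 187.5] [0. 0.] yaw -90.0 1
```

View pics/m3.png

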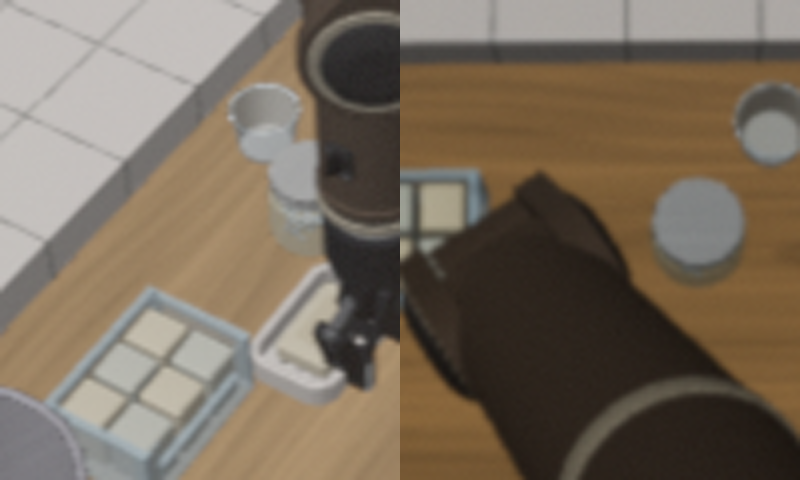

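In the side half, the dish's far-left corner (260,340) is just entering beside the bin's front corner (248,365) without touching it. The forces are steady at about 6.5 N, all from sliding, so I'll continue slowly.

Call:
apply_moves --series '[{"jaw": 0.045,"tx": 0.0025,"ty": 0,"tz": 0,"rx": 0,"ry": 0,"rz": 0},{"jaw": 0.045,"tx": 0.0025,"ty": 0,"tz": 0,"rx": 0,"ry": 0,"rz": 0},{"jaw": 0.045,"tx": 0.0025,"ty": 0,"tz": 0,"rx": 0,"ry": 0,"rz": 0},{"jaw": 0.045,"tx": 0.0025,"ty": 0,"tz": 0,"rx": 0,"ry": 0,"rz": 0},{"jaw": 0.045,"tx": 0.0025,"ty": 0,"tz": 0,"rx": 0,"ry": 0,"rz": 0},{"jaw": 0.045,"tx": 0.0025,"ty": 0,"tz": 0,"rx": 0,"ry": 0,"rz": 0}]'

```text
clock: 12.13
position: [0.4973, 0.0644, 0.0076]
ee_rot: [0.0, 1.0, 0.0, -0.001]
contact_force: [-6.1, 0.2, 4.3]
gripper_width: 0.525
grip_force: 2.9
```

Call:
apply_moves --series '[{"jaw": 0.045,"tx": 0.0025,"ty": 0,"tz": 0,"rx": 0,"ry": 0,"rz": 0},{"jaw": 0.045,"tx": 0.0025,"ty": 0,"tz": 0,"rx": 0,"ry": 0,"rz": 0},{"jaw": 0.045,"tx": 0.0025,"ty": 0,"tz": 0,"rx": 0,"ry": 0,"rz": 0},{"jaw": 0.045,"tx": 0.0025,"ty": 0,"tz": 0,"rx": 0,"ry": 0,"rz": 0},{"jaw": 0.045,"tx": 0.0025,"ty": 0,"tz": 0,"rx": 0,"ry": 0,"rz": 0},{"jaw": 0.045,"tx": 0.0025,"ty": 0,"tz": 0,"rx": 0,"ry": 0,"rz": 0}]'

```text
clock: 12.63
position: [0.5123, 0.0644, 0.0076]
ee_rot: [0.0, 1.0, 0.0, -0.001]
contact_force: [-5.6, -0.4, 3.7]
gripper_width: 0.528
grip_force: 2.8
```

Run:
```python
from h import *
st();cam('side')
p=np.load('last_side.npz')['p']
cv2.imwrite('pics/s4.png',cv2.resize(p[150:260,190:310,::-1],None,fx=6,fy=5.4,interpolation=cv2.INTER_CUBIC))
```

```text
12.6333 [0.5123 0.0644 0.0076] phi 0.04 [-5.6 -0.4  3.7] 0.5280914896890776
```

View pics/s4.png

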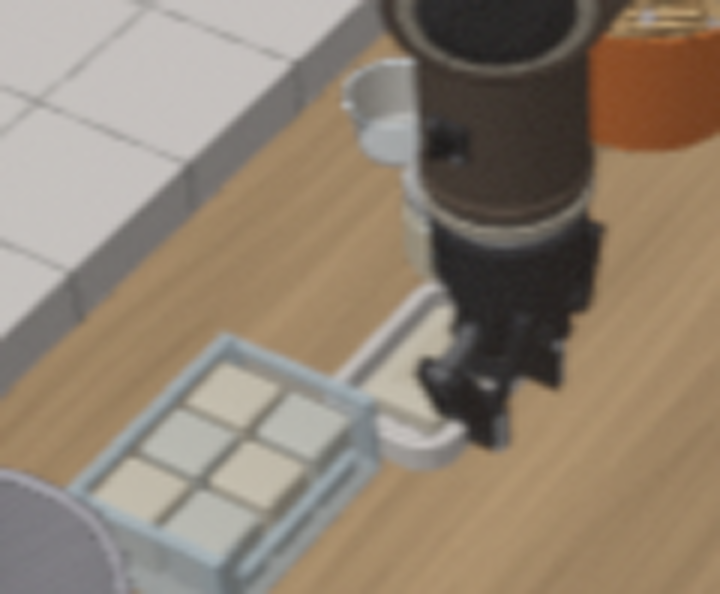

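The dish (350–470, 290–460) is partly in the gap, level and with the soap in place. No side force, so I'll go on.

Call:
apply_moves --series '[{"jaw": 0.045,"tx": 0.0025,"ty": 0,"tz": 0,"rx": 0,"ry": 0,"rz": 0},{"jaw": 0.045,"tx": 0.0025,"ty": 0,"tz": 0,"rx": 0,"ry": 0,"rz": 0},{"jaw": 0.045,"tx": 0.0025,"ty": 0,"tz": 0,"rx": 0,"ry": 0,"rz": 0},{"jaw": 0.045,"tx": 0.0025,"ty": 0,"tz": 0,"rx": 0,"ry": 0,"rz": 0},{"jaw": 0.045,"tx": 0.0025,"ty": 0,"tz": 0,"rx": 0,"ry": 0,"rz": 0},{"jaw": 0.045,"tx": 0.0025,"ty": 0,"tz": 0,"rx": 0,"ry": 0,"rz": 0},{"jaw": 0.045,"tx": 0.0025,"ty": 0,"tz": 0,"rx": 0,"ry": 0,"rz": 0},{"jaw": 0.045,"tx": 0.0025,"ty": 0,"tz": 0,"rx": 0,"ry": 0,"rz": 0}]'

```text
clock: 13.35
position: [0.5328, 0.0646, 0.0076]
ee_rot: [0.0, 1.0, 0.0, -0.001]
contact_force: [-7.1, -0.4, 5.0]
gripper_width: 0.525
grip_force: 2.8
```

Call:
apply_moves --series '[{"jaw": 0.045,"tx": 0.0025,"ty": 0,"tz": 0,"rx": 0,"ry": 0,"rz": 0},{"jaw": 0.045,"tx": 0.0025,"ty": 0,"tz": 0,"rx": 0,"ry": 0,"rz": 0},{"jaw": 0.045,"tx": 0.0025,"ty": 0,"tz": 0,"rx": 0,"ry": 0,"rz": 0},{"jaw": 0.045,"tx": 0.0025,"ty": 0,"tz": 0,"rx": 0,"ry": 0,"rz": 0},{"jaw": 0.045,"tx": 0.0025,"ty": 0,"tz": 0,"rx": 0,"ry": 0,"rz": 0},{"jaw": 0.045,"tx": 0.0025,"ty": 0,"tz": 0,"rx": 0,"ry": 0,"rz": 0},{"jaw": 0.045,"tx": 0.0025,"ty": 0,"tz": 0,"rx": 0,"ry": 0,"rz": 0},{"jaw": 0.045,"tx": 0.0025,"ty": 0,"tz": 0,"rx": 0,"ry": 0,"rz": 0}]'

```text
clock: 14.02
position: [0.5528, 0.0646, 0.0076]
ee_rot: [0.0, 1.0, 0.0, -0.001]
contact_force: [-6.3, 0.3, 4.5]
gripper_width: 0.527
grip_force: 2.8
```

Call:
apply_moves --series '[{"jaw": 0.045,"tx": 0.0025,"ty": 0,"tz": 0,"rx": 0,"ry": 0,"rz": 0},{"jaw": 0.045,"tx": 0.0025,"ty": 0,"tz": 0,"rx": 0,"ry": 0,"rz": 0},{"jaw": 0.045,"tx": 0.0025,"ty": 0,"tz": 0,"rx": 0,"ry": 0,"rz": 0},{"jaw": 0.045,"tx": 0.0025,"ty": 0,"tz": 0,"rx": 0,"ry": 0,"rz": 0},{"jaw": 0.045,"tx": 0.0025,"ty": 0,"tz": 0,"rx": 0,"ry": 0,"rz": 0},{"jaw": 0.045,"tx": 0.0025,"ty": 0,"tz": 0,"rx": 0,"ry": 0,"rz": 0},{"jaw": 0.045,"tx": 0.0025,"ty": 0,"tz": 0,"rx": 0,"ry": 0,"rz": 0},{"jaw": 0.045,"tx": 0.0025,"ty": 0,"tz": 0,"rx": 0,"ry": 0,"rz": 0}]'

```text
clock: 14.68
position: [0.5729, 0.0647, 0.0076]
ee_rot: [0.0, 1.0, 0.0, -0.001]
contact_force: [-5.2, 0.0, 2.9]
gripper_width: 0.522
grip_force: 2.8
```

Call:
apply_moves --series '[{"jaw": 0.045,"tx": 0.0025,"ty": 0,"tz": 0,"rx": 0,"ry": 0,"rz": 0},{"jaw": 0.045,"tx": 0.0025,"ty": 0,"tz": 0,"rx": 0,"ry": 0,"rz": 0},{"jaw": 0.045,"tx": 0.0025,"ty": 0,"tz": 0,"rx": 0,"ry": 0,"rz": 0},{"jaw": 0.045,"tx": 0.0025,"ty": 0,"tz": 0,"rx": 0,"ry": 0,"rz": 0},{"jaw": 0.045,"tx": 0.0025,"ty": 0,"tz": 0,"rx": 0,"ry": 0,"rz": 0},{"jaw": 0.045,"tx": 0.0025,"ty": 0,"tz": 0,"rx": 0,"ry": 0,"rz": 0},{"jaw": 0.045,"tx": 0.0025,"ty": 0,"tz": 0,"rx": 0,"ry": 0,"rz": 0},{"jaw": 0.045,"tx": 0.0025,"ty": 0,"tz": 0,"rx": 0,"ry": 0,"rz": 0}]'

```text
clock: 15.35
position: [0.5929, 0.0646, 0.0076]
ee_rot: [0.0, 1.0, 0.0, -0.001]
contact_force: [-4.6, -0.2, 4.5]
gripper_width: 0.529
grip_force: 2.8
```

Run:
```python
from h import *
st();dish();dish('top');print(observe()['qpos'].round(2))
```

```text
15.35 [0.5929 0.0646 0.0076] phi 0.04 [-4.6 -0.2  4.5] 0.5290515610154505
side dish [664.   80.6] [ 64.2 109.3] yaw 42.0 177
top dish [556.4 167.9] [42.1  6. ] yaw -0.4 38
[ 0.1   0.67 -0.4   1.82  0.37  0.72 -2.07]
```

Call:
apply_moves --series '[{"jaw": 0.045,"tx": 0.003,"ty": 0,"tz": 0,"rx": 0,"ry": 0,"rz": 0},{"jaw": 0.045,"tx": 0.003,"ty": 0,"tz": 0,"rx": 0,"ry": 0,"rz": 0},{"jaw": 0.045,"tx": 0.003,"ty": 0,"tz": 0,"rx": 0,"ry": 0,"rz": 0},{"jaw": 0.045,"tx": 0.003,"ty": 0,"tz": 0,"rx": 0,"ry": 0,"rz": 0},{"jaw": 0.045,"tx": 0.003,"ty": 0,"tz": 0,"rx": 0,"ry": 0,"rz": 0},{"jaw": 0.045,"tx": 0.003,"ty": 0,"tz": 0,"rx": 0,"ry": 0,"rz": 0},{"jaw": 0.045,"tx": 0.003,"ty": 0,"tz": 0,"rx": 0,"ry": 0,"rz": 0},{"jaw": 0.045,"tx": 0.003,"ty": 0,"tz": 0,"rx": 0,"ry": 0,"rz": 0},{"jaw": 0.045,"tx": 0.003,"ty": 0,"tz": 0,"rx": 0,"ry": 0,"rz": 0},{"jaw": 0.045,"tx": 0.003,"ty": 0,"tz": 0,"rx": 0,"ry": 0,"rz": 0}]'

```text
clock: 16.28
position: [0.6236, 0.0648, 0.0076]
ee_rot: [0.0, 1.0, 0.0, -0.0]
contact_force: [-4.8, -0.1, 3.8]
gripper_width: 0.526
grip_force: 2.6
```

Call:
apply_moves --series '[{"jaw": 0.045,"tx": 0.003,"ty": 0,"tz": 0,"rx": 0,"ry": 0,"rz": 0},{"jaw": 0.045,"tx": 0.003,"ty": 0,"tz": 0,"rx": 0,"ry": 0,"rz": 0},{"jaw": 0.045,"tx": 0.003,"ty": 0,"tz": 0,"rx": 0,"ry": 0,"rz": 0},{"jaw": 0.045,"tx": 0.003,"ty": 0,"tz": 0,"rx": 0,"ry": 0,"rz": 0},{"jaw": 0.045,"tx": 0.003,"ty": 0,"tz": 0,"rx": 0,"ry": 0,"rz": 0},{"jaw": 0.045,"tx": 0.003,"ty": 0,"tz": 0,"rx": 0,"ry": 0,"rz": 0},{"jaw": 0.045,"tx": 0.003,"ty": 0,"tz": 0,"rx": 0,"ry": 0,"rz": 0},{"jaw": 0.045,"tx": 0.003,"ty": 0,"tz": 0,"rx": 0,"ry": 0,"rz": 0},{"jaw": 0.045,"tx": 0.002,"ty": 0,"tz": 0,"rx": 0,"ry": 0,"rz": 0}]'

```text
clock: 17.03
position: [0.6498, 0.0648, 0.0076]
ee_rot: [0.0, 1.0, 0.0, 0.0]
contact_force: [-4.9, 0.1, 3.8]
gripper_width: 0.529
grip_force: 2.7
```

Call:
apply_moves --series '[{"jaw": 0.045,"tx": 0.0015,"ty": 0,"tz": 0,"rx": 0,"ry": 0,"rz": 0},{"jaw": 0.045,"tx": 0.0015,"ty": 0,"tz": 0,"rx": 0,"ry": 0,"rz": 0},{"jaw": 0.045,"tx": 0.0015,"ty": 0,"tz": 0,"rx": 0,"ry": 0,"rz": 0},{"jaw": 0.045,"tx": 0.0015,"ty": 0,"tz": 0,"rx": 0,"ry": 0,"rz": 0}]'

```text
clock: 17.37
position: [0.6554, 0.0648, 0.0075]
ee_rot: [0.0, 1.0, 0.0, -0.0]
contact_force: [-5.8, -0.5, 3.4]
gripper_width: 0.527
grip_force: 2.7
```

Call:
apply_moves --series '[{"jaw": 0.045,"tx": 0.001,"ty": 0,"tz": 0,"rx": 0,"ry": 0,"rz": 0},{"jaw": 0.045,"tx": 0.001,"ty": 0,"tz": 0,"rx": 0,"ry": 0,"rz": 0},{"jaw": 0.045,"tx": 0.001,"ty": 0,"tz": 0,"rx": 0,"ry": 0,"rz": 0}]'

```text
clock: 17.62
position: [0.6583, 0.0648, 0.0076]
ee_rot: [0.0, 1.0, 0.0, -0.0]
contact_force: [-5.1, 0.4, 4.5]
gripper_width: 0.526
grip_force: 2.7
```

Call:
apply_moves --series '[{"jaw": 0.045,"tx": 0.001,"ty": 0,"tz": 0,"rx": 0,"ry": 0,"rz": 0},{"jaw": 0.045,"tx": 0.001,"ty": 0,"tz": 0,"rx": 0,"ry": 0,"rz": 0}]'

```text
clock: 17.78
position: [0.6604, 0.0648, 0.0076]
ee_rot: [0.0, 1.0, 0.0, -0.0]
contact_force: [-4.9, 0.2, 4.0]
gripper_width: 0.529
grip_force: 2.7
```

Call:
apply_moves --series '[{"jaw": 0.045,"tx": 0.001,"ty": 0,"tz": 0,"rx": 0,"ry": 0,"rz": 0},{"jaw": 0.045,"tx": 0.001,"ty": 0,"tz": 0,"rx": 0,"ry": 0,"rz": 0}]'

```text
clock: 17.95
position: [0.6608, 0.0648, 0.0075]
ee_rot: [0.0, 1.0, 0.0, -0.002]
contact_force: [-13.8, -0.6, 10.9]
gripper_width: 0.527
grip_force: 6.9
```

Call:
apply_moves --series '[{"jaw": 0.045,"tx": 0.001,"ty": 0,"tz": 0,"rx": 0,"ry": 0,"rz": 0}]'

```text
clock: 18.03
position: [0.6609, 0.0648, 0.0075]
ee_rot: [0.0, 1.0, 0.0, -0.003]
contact_force: [-16.4, -0.4, 15.0]
gripper_width: 0.529
grip_force: 8.6
```

Call:
apply_moves --series '[{"jaw": 0.045,"tx": 0.001,"ty": 0,"tz": 0,"rx": 0,"ry": 0,"rz": 0}]'

```text
clock: 18.12
position: [0.6609, 0.0648, 0.0075]
ee_rot: [0.001, 1.0, 0.001, -0.004]
contact_force: [-20.5, -1.3, 17.2]
gripper_width: 0.523
grip_force: 10.4
```

The dish is against the ledge: it stalled at x 0.661 and force rose to 20 N. Backing off and clearing the view.

Call:
apply_moves --series '[{"jaw": 0.045,"tx": -0.003,"ty": 0,"tz": 0,"rx": 0,"ry": 0,"rz": 0},{"jaw": 0.045,"tx": -0.012,"ty": 0,"tz": 0,"rx": 0,"ry": 0,"rz": 0},{"jaw": 0.045,"tx": -0.03,"ty": 0,"tz": 0,"rx": 0,"ry": 0,"rz": 0},{"jaw": 0.045,"tx": 0,"ty": 0,"tz": -0.035,"rx": 0,"ry": 0,"rz": 0},{"jaw": 0.045,"tx": 0,"ty": 0,"tz": -0.04,"rx": 0,"ry": 0,"rz": 0},{"jaw": 0.045,"tx": 0,"ty": 0,"tz": -0.04,"rx": 0,"ry": 0,"rz": 0},{"jaw": 0.045,"tx": 0,"ty": 0,"tz": -0.04,"rx": 0,"ry": 0,"rz": 0},{"jaw": 0.045,"tx": -0.04,"ty": 0,"tz": 0,"rx": 0,"ry": 0,"rz": 0},{"jaw": 0.045,"tx": -0.04,"ty": 0,"tz": 0,"rx": 0,"ry": 0,"rz": 0},{"jaw": 0.045,"tx": -0.04,"ty": 0,"tz": 0,"rx": 0,"ry": 0,"rz": 0}]'

```text
clock: 18.95
position: [0.5, 0.0648, 0.1635]
ee_rot: [-0.0, 1.0, 0.0, 0.002]
contact_force: [-0.5, 0.2, 0.1]
gripper_width: 0.531
grip_force: 0.0
```

Call:
apply_moves --series '[{"jaw": 0.045,"tx": -0.04,"ty": 0,"tz": 0,"rx": 0,"ry": 0,"rz": 0},{"jaw": 0.045,"tx": -0.02,"ty": 0.03,"tz": 0,"rx": 0,"ry": 0,"rz": 0},{"jaw": 0.045,"tx": 0,"ty": 0.04,"tz": 0,"rx": 0,"ry": 0,"rz": 0},{"jaw": 0.045,"tx": 0,"ty": 0.04,"tz": 0,"rx": 0,"ry": 0,"rz": 0},{"jaw": 0.045,"tx": 0,"ty": 0.04,"tz": 0,"rx": 0,"ry": 0,"rz": 0},{"jaw": 0.045,"tx": 0,"ty": 0,"tz": 0,"rx": 0,"ry": 0,"rz": 0},{"jaw": 0.045,"tx": 0,"ty": 0,"tz": 0,"rx": 0,"ry": 0,"rz": 0}]'

```text
clock: 19.53
position: [0.4406, -0.0881, 0.163]
ee_rot: [0.0, 1.0, -0.002, 0.001]
contact_force: [-0.4, 0.7, 0.6]
gripper_width: 0.529
grip_force: 0.0
```

Run:
```python
from h import *
st();dish();dish('top')
p=np.load('last_side.npz')['p'];q=np.load('last_top.npz')['p']
f=lambda a:cv2.resize(a[...,::-1],(400,480),interpolation=cv2.INTER_CUBIC)
cv2.imwrite('pics/m5.png',np.hstack([f(p[140:260,190:290]),f(q[120:240,215:315])]))
```

```text
19.5333 [ 0.4406 -0.0881  0.163 ] phi -0.26 [-0.4  0.7  0.6] 0.5292685026207118
side dish [708.1  66.4] [ 73.7 119.6] yaw 0.1 521
top dish [708.8  66.6] [43.8 72.6] yaw 0.1 332
```

View pics/m5.png

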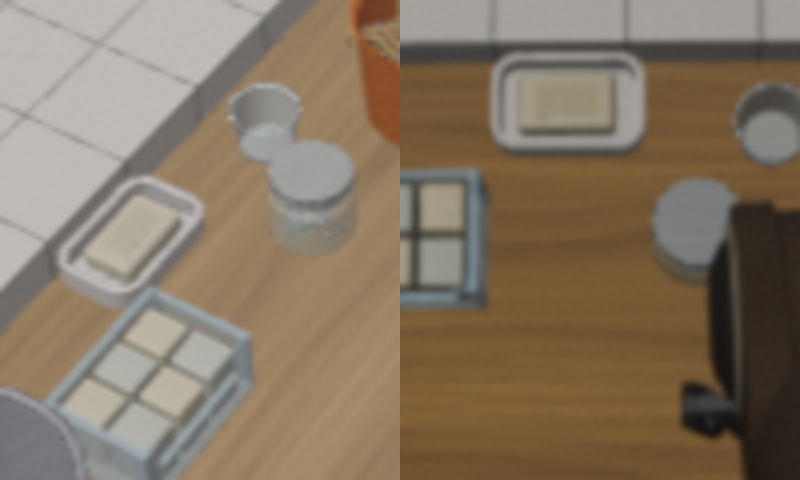

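The dish lies flat along the ledge, at (568,100) in the top half and yaw 0.1°. The soap is inside, it sits straight behind the gap, and everything else is in place with the hand clear. Handing in.

```bash
python3 -c "
from h import *
print(r.sign_off())"
```

```text
the job is handed in; nothing more can be done
None
```

The soap dish, with the soap still in it, is back flat against the tiled ledge straight behind the gap; nothing else in view moved, the hand is clear, and the job was handed in at about 20 s (no verdict came back).

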